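# Fit the rotor on the centrifuge's square drive shaft and close the lid

### The arm

A 6-joint arm with a two-finger parallel gripper is mounted at the origin on a cart in front of the work surface, level with it; the furniture and walls round the work are solid. World frame = base frame: x ahead of the robot, y to its left, z up, the work surface at z = 0. Lengths are in m, angles in degrees, forces in N, time in s.
With the tool pointing down it reaches from about 0.4 to 0.825 m from the base axis. Payload 7 kg.
Tool frame: the origin (TCP) lies midway between the tips of the shut fingers; the grasp point (between the pads) lies r.grip_depth behind it (r.grip_depth is the distance from the TCP to the grasp point, in m); z points along the fingers, y is the line along which they close (so a half turn about z gives the same grasp; the last joint's range is limited). The gripper opens to 88 mm and grips with 3 to 60 N. Pads are 19 mm wide; open, the fingers measure 130 mm over their backs; the gripper's body (78 mm by 193 mm) begins 47 mm behind the grasp point.
Start: joints at [-60.728, 20.546, 0.682, 0, -70.136, -16.507], TCP at [0.149, -0.658, 0.227] pointing down, gripper open.
Joint ranges: [-176.03, 176.03], [-82.01, 121.73], [-58.28, 71.71], [-173.87, 95.51], [-174.79, -0.11], [-173.66, 173.66]. Speed limits (degrees/s): [136.94, 136.94, 172.46, 180, 180, 180].

### API

Orientations are given as [roll, pitch, yaw] about the fixed x, y, z axes, in that order (R = Rz(yaw) Ry(pitch) Rx(roll)).
In Python, from plant import r gives the robot as it stands.
- The arm moves only by the shell command python3 drive.py 'ROWS' [OPENING] [FORCE]. ROWS is a JSON list of rows, 1 to 12 of them, each of 6 numbers: dx, dy, dz in m, then a rotation vector rx, ry, rz in degrees; each row is the pose to reach, as a shift and turn from the pose commanded when the command began, along the tool's axes at that moment; what a row does not reach only later rows make up. A row lasts 1/12 s, in which the tool goes at most 0.0417 m and 7.16 degrees, less where a joint would pass 70% of its speed; a pose out of reach is approached as far as the arm can. OPENING is the finger opening in m, set as the command begins (- or left out keeps the last). The fingers move at their own pace and stop on an object; FORCE is the grip in N (left out, the last holds). Time passes only in rows, so rows that do not move let the fingers close. It prints the time, the measured TCP pose, the force, the opening and the grip force at its end.
- r.get_state(): the state, without advancing time (a new reading comes with each control period).
- r.capture(name): name is "side" or "top"; returns a dict with "frame" (480x640x3 uint8, red, green, blue), "z_map" (480x640 float32, m along the optical axis (not along the pixel's ray), 0 where there is no reading), "fx", "fy", "cx", "cy" (pixels), "cam_to_world" (4x4, takes a point from camera to world coordinates). Camera axes: x right, y down, z forward; pixel columns grow to the right and rows downward; lengths in m; the calibration is good to about 2 mm. A picture is of the moment at which its call begins.
- r.close_job(): hands the job in; it is judged then, once.
The state is a dict: "time_s": time; "joints": joint angles; "qd": joint speeds; "joint_torque": joint torques, N m; "tcp_pos": TCP position; "eef_rot": TCP orientation; "contact_force": force on the tool from outside, world axes, zero at the start; "moment": the same for the moment, N m; "gripper_width": finger opening in m; "gripper_force": force on a finger pad.
Only numpy, scipy, OpenCV 4.12 (cv2) and the standard library are available. Lean on these libraries where they do the work, as an engineer would, in place of code of your own. Each camera call takes 0.05 s, during which the arm holds its last target. There are 200 camera calls.

### The job

Put the bench centrifuge's rotor back: lower it over the square drive shaft, turn it by feel under light pressure until the square hole finds the shaft's profile, and let it down gently until it sits fully home on the collar; never force it or drop it onto the drive. Then shut the lid completely, leaving the two vials beside it where they stand.

Things in the scene. Friction and masses are not known exactly. Their poses are not given: they have to be found in the camera images.
- centrifuge: White bench centrifuge, fixed: a drum 160 mm across, 80 mm high, with a sloping console in front (its -x, to 116 mm from the axis, at most 60 mm high) and a hinge block behind (+x, to 101 mm). Origin: bowl axis at bench height, z up. Bowl 108 mm wide inside, rim at 80 mm, floor at 34 mm. The drive is spoilt if the rotor is ever pushed against the centrifuge with more than 40 N.
- seat (a point): Centre of the flat top of the drive's collar (32 mm diameter) in the bowl, 45 mm above the bench, on the drive axis: where the rotor's underside comes to rest. The steel drive shaft stands up from it: square, 12 x 12 mm, for 34 mm.
- shaft_end (a point): Upper end of the drive shaft, 46 mm above the seat. From here down: a conical nose 5 mm long (6 to 12 mm in diameter), a round pilot 12 mm in diameter for 7 mm, then the square. The shaft stands at whatever angle the motor stopped; that angle is not reported. It turns only against 0.07 N m of drag: it keeps still under a misaligned rotor pressed lightly, and turns along once the rotor is on.
- rotor: Loose aluminium rotor, 0.2 to 0.33 kg, right way up on the bench: a disc 92 mm in diameter with a conical top (9 mm high at the edge, 23 mm near the hub), six wells, and an eight-sided hub rising to 48 mm. Origin: centre of its underside, z up. A square hole 13 x 13 mm runs right through the hub, its sides parallel to the rotor's x and y; the hub's flats face +-x, +-y and the diagonals.
- rotor_knob (a point): On the rotor's axis, 36 mm above its underside: the height to grip the hub (28 mm across flats, free from 24 to 48 mm). With square and hole crossed, the rotor stops with its underside 34 mm above the seat, the pilot inside the hole; it slips on within about 3 degrees of a match, which recurs every 90 degrees. Home, the hub's top stands 2 mm above the shaft's end.
- lid (a joint): Angle of the clear, shallow lid about the level hinge at the back (along the centrifuge's y, at x = +92, z = 84 mm of its frame). 0 shut, 1.57 upright; limits 0 and 1.9; open at the start. Friction holds it at any angle; 2 N at the tab moves it. Shut, its top is at 110 mm, its rim 153 mm in diameter; it clears a rotor fully home, not one riding high.
- lid_tab (a point): Centre of the grey finger tab at the lid's free edge (44 mm wide along the hinge's direction, 10 mm thick, 28 mm long, its outer 20 mm clear of the rim), 175 mm from the hinge line: at the top when the lid is open, at the front and 86 mm above the bench when shut.
- vial_1: Small screw-cap vial with a black cap, 24 mm in diameter, 50 mm high, standing on the bench; origin at the centre of its underside. Bystander.
- vial_2: Small screw-cap vial with a white cap, 24 mm in diameter, 50 mm high, standing on the bench; origin at the centre of its underside. Bystander.

How it is judged (in metres and radians):
On the way:
1. the rotor sits fully home on the drive shaft's collar, the lid still open (z of rotor in the frame of centrifuge between 0.042 and 0.0475 m and horizontal distance between rotor and seat below 0.003 m and angle between rotor's own z axis and vertical below 0.05 rad and value of joint lid above 0.5 rad), for 0.2 s.
At the end, for the whole second after the job is handed in: The rotor is on the drive shaft with its underside on the collar (42 to 47.5 mm above the bench), within 3 mm of the shaft's axis, level within 0.05 rad and at rest; the lid is shut (within 0.05 rad) (z of rotor in the frame of centrifuge between 0.042 and 0.0475 m and horizontal distance between rotor and seat below 0.003 m and angle between rotor's own z axis and vertical below 0.05 rad and value of joint lid below 0.05 rad and linear speed of rotor below 0.02 m/s); the robot touches nothing.
It fails at once if the rotor is pushed or dropped onto the centrifuge with more than 40 N (contact force between rotor and centrifuge above 40 N).
It fails at once if the black-capped vial is shifted more than 25 mm or knocked over (distance of vial_1 from where it was at the start of the episode above 0.025 m).
It fails at once if the white-capped vial is shifted more than 25 mm or knocked over (distance of vial_2 from where it was at the start of the episode above 0.025 m).
It fails at once if a vial is tipped over (angle between any of vial_1, vial_2's own z axis and vertical above 0.6 rad).
It also fails if it takes over 72 s, if anything falls off the work surface, if the arm or the gripper's body presses on something with over 40 N, if the wrist force passes 120 N, or if a joint passes its speed limit or range.

## Working session

There is one attempt and no reset: what is moved stays moved. The work goes in short steps, Python scripts to look and compute and a shell command to move; the robot and the scene stay as the last step left them, time stands still between calls to the robot, and variables do not carry over. Pictures are saved under pics/ and viewed, at most 10 in all, crops included, and the job is handed in when it is done.

```bash
ls; mkdir -p pics
python3 - <<'E'
from plant import r
import cv2,numpy as np
print(r.grip_depth); s=r.get_state(); print(s)
for n in("top","side"):
    c=r.capture(n); cv2.imwrite(f"pics/{n}0.png",c["frame"][:,:,::-1]); np.savez(f"{n}0.npz",**c)
    print(n,c["fx"],c["fy"],c["cx"],c["cy"],np.round(c["cam_to_world"],4).tolist())
E
```

```text
drive.py
pics
plant.py
0.0188
{'time_s': 0.0, 'joints': array([-6.07268535e+01,  2.05905796e+01,  6.35212852e-01, -2.00053723e-02,
       -7.01347890e+01, -1.65061133e+01]), 'qd': array([ 0.01567351,  0.17446335, -0.01579771, -0.06092719, -0.04645731,
        0.04844222]), 'joint_torque': array([-2.35414765e-03, -5.82719207e+01,  2.93051201e+01,  6.99707866e+00,
        7.05183222e-03, -1.63949671e-04]), 'tcp_pos': array([ 0.14903173, -0.65785956,  0.22564362]), 'eef_rot': array([ 1.79908216e+02, -7.58585262e-03, -1.67239774e+02]), 'contact_force': array([ 0.44276494, -1.06227017, -0.4617995 ]), 'moment': array([-0.02807385,  0.0076288 ,  0.00039307]), 'gripper_force': 0.0, 'gripper_width': 0.08755119817322216}
top 495.2403503830225 495.2403503830225 314.5674633195665 232.2897752201324 [[0.0232, -0.9942, 0.1054, 0.4542], [-0.9996, -0.0248, -0.0136, -0.0457], [0.0162, -0.1051, -0.9943, 0.9168], [0.0, 0.0, 0.0, 1.0]]
side 592.2665831879648 592.2665831879648 323.05572609773606 247.68684128133424 [[-0.9841, -0.1233, 0.1282, 0.4277], [-0.1774, 0.6292, -0.7568, 0.5842], [0.0127, -0.7674, -0.641, 0.6021], [0.0, 0.0, 0.0, 1.0]]
```

View pics/top0.png

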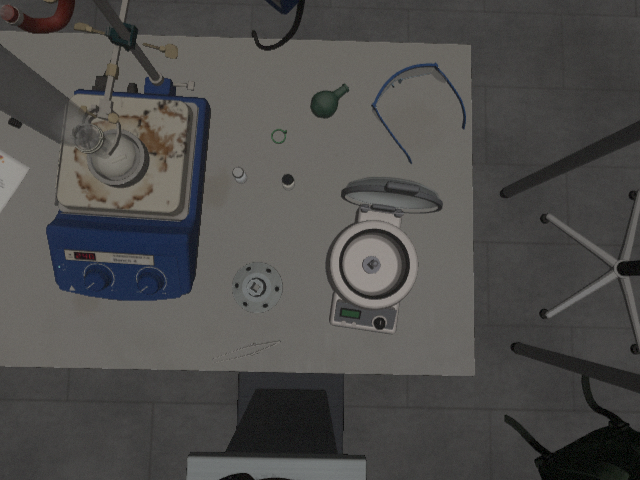

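View pics/side0.png

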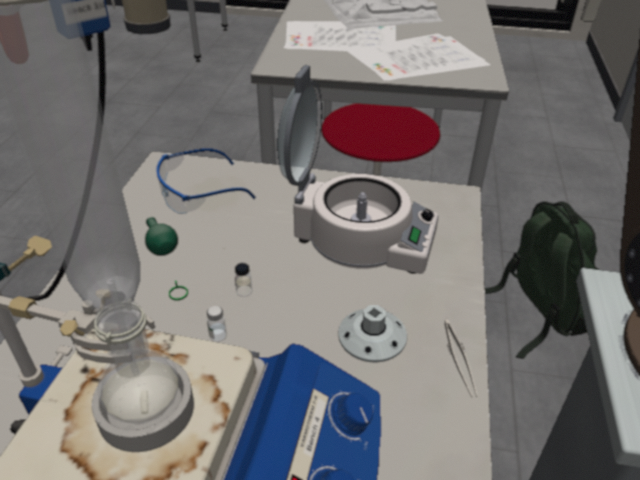

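The top view shows the rotor at about (257,287), the bowl and shaft at (372,265), the open lid at (392,195), and the white and black vials at (239,174) and (288,181). In the side view the rotor hub is at (375,315) and the shaft at (362,207). Next I'll measure.

```bash
cat > h.py <<'E'
import numpy as np
def load(n): return dict(np.load(n))
def pts(c):
    z=c["z_map"]; v,u=np.mgrid[:480,:640]
    P=np.stack([(u-c["cx"])/c["fx"]*z,(v-c["cy"])/c["fy"]*z,z],-1)
    M=c["cam_to_world"]; return P@M[:3,:3].T+M[:3,3]
def ray(c,u,v,h):
    M=c["cam_to_world"]; d=M[:3,:3]@np.array([(u-c["cx"])/c["fx"],(v-c["cy"])/c["fy"],1]); o=M[:3,3]
    return o+d*(h-o[2])/d[2]
def tri(c1,p1,c2,p2):
    A=[];b=[]
    for c,p in((c1,p1),(c2,p2)):
        o=c["cam_to_world"][:3,3]; d=ray(c,*p,0)-o; d/=np.linalg.norm(d); Q=np.eye(3)-np.outer(d,d); A.append(Q);b.append(Q@o)
    x=np.linalg.lstsq(np.vstack(A),np.hstack(b),rcond=None); return x[0],np.sqrt(x[1])
E
python3 - <<'E'
from h import *
import cv2
T,S=load("top0.npz"),load("side0.npz")
def crop(c,u,v,w): return cv2.resize(c["frame"][v-w:v+w,u-w:u+w,::-1],(300,300),interpolation=cv2.INTER_CUBIC)
cv2.imwrite("pics/m.png",np.vstack([np.hstack([crop(T,257,287,30),crop(T,372,265,20)]),np.hstack([crop(S,373,325,40),crop(S,362,207,30)])]))
for n,c in(("top",T),("side",S)):
    P=pts(c)
    for k,(u,v,w) in {"rotor":((257,287,32) if n=="top" else (373,330,40)),"cent":((373,264,60) if n=="top" else (362,220,70))}.items():
        Q=P[v-w:v+w,u-w:u+w].reshape(-1,3)
        for lo,hi in((.004,.012),(.015,.03),(.043,.055),(.07,.084),(.084,.1)):
            q=Q[(Q[:,2]>lo)&(Q[:,2]<hi)]
            if len(q)>8:
                print(n,k,lo,hi,len(q),q.mean(0).round(4),q.min(0).round(4),q.max(0).round(4),np.round(cv2.minEnclosingCircle(q[:,:2].astype(np.float32))[0],4))
    for u,v in ([(258,335),(300,230)] if n=="top" else [(290,330),(270,220)]): print("bench",P[v,u].round(4))
E
```

```text
top rotor 0.004 0.012 393 [0.4483 0.043  0.0099] [ 0.3916 -0.0013  0.0041] [0.5053 0.1024 0.012 ] [0.4525 0.0475]
top rotor 0.015 0.03 1085 [0.4475 0.0433 0.0199] [0.4069 0.0039 0.015 ] [0.4874 0.0832 0.0292] [0.4479 0.0457]
top rotor 0.043 0.055 168 [0.4479 0.0446 0.0475] [0.4341 0.03   0.0433] [0.462  0.0582 0.0518] [0.4481 0.0443]
top cent 0.004 0.012 30 [ 0.4594 -0.1878  0.0047] [ 0.3854 -0.2745  0.004 ] [ 0.5952 -0.0572  0.0069] [ 0.4781 -0.1652]
top cent 0.015 0.03 64 [ 0.4896 -0.1067  0.0219] [ 0.3944 -0.1997  0.0152] [ 0.5897 -0.0781  0.0299] [ 0.4921 -0.1098]
top cent 0.043 0.055 1109 [ 0.4338 -0.1463  0.0489] [ 0.3888 -0.2136  0.043 ] [ 0.5867 -0.0788  0.055 ] [ 0.4807 -0.1438]
top cent 0.07 0.084 3532 [ 0.5014 -0.1579  0.0789] [ 0.4159 -0.2328  0.0701] [ 0.5951 -0.0829  0.084 ] [ 0.5065 -0.1572]
top cent 0.084 0.1 193 [ 0.5543 -0.1662  0.0873] [ 0.4329 -0.2107  0.084 ] [ 0.5931 -0.1012  0.0999] [ 0.515  -0.1664]
bench [0.3611 0.0402 0.0004]
bench [ 0.5552 -0.031  -0.0013]
side rotor 0.004 0.012 703 [0.4484 0.0667 0.0093] [0.4042 0.0018 0.004 ] [0.4954 0.0916 0.012 ] [0.450
[... 325 characters left out ...]
7] [0.4852 0.1655]
side cent 0.004 0.012 210 [ 0.4718 -0.0947  0.0093] [ 0.3812 -0.1372  0.0043] [ 0.5949 -0.0784  0.012 ] [ 0.488  -0.1286]
side cent 0.015 0.03 1039 [ 0.4856 -0.0944  0.0223] [ 0.3809 -0.1381  0.015 ] [ 0.5974 -0.076   0.03  ] [ 0.4892 -0.1272]
side cent 0.043 0.055 1989 [ 0.4635 -0.1338  0.0491] [ 0.3838 -0.2181  0.043 ] [ 0.5962 -0.0766  0.055 ] [ 0.4882 -0.1444]
side cent 0.07 0.084 3310 [ 0.5029 -0.1477  0.0776] [ 0.4181 -0.2339  0.07  ] [ 0.5959 -0.0804  0.084 ] [ 0.5078 -0.1534]
side cent 0.084 0.1 206 [ 0.5672 -0.1619  0.0886] [ 0.4882 -0.2064  0.0841] [ 0.5946 -0.1304  0.0999] [ 0.5442 -0.1634]
bench [ 0.5615  0.0527 -0.0011]
bench [ 6.482e-01 -1.805e-01  3.000e-04]
```

View pics/m.png

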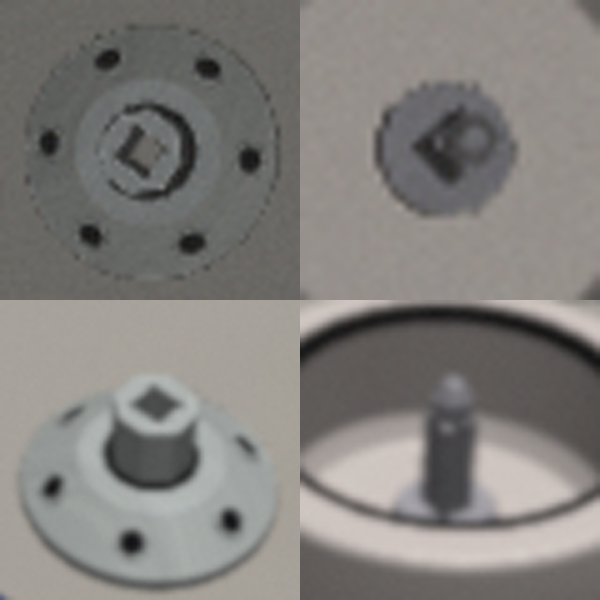

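The crops show the rotor hole as a diamond, roughly 45° to the image axes in both views, and the shaft's square also near 45°. The next script computes yaws and centres.

Run:
```python
from h import *
import cv2
T,S=load("top0.npz"),load("side0.npz")
def yaw(L): # edge angles mod 90
    L=np.array(L); return [round(float(np.degrees(np.arctan2(*(b-a)[1::-1])))%90,1) for a,b in zip(L,np.roll(L,-1,0))]
def sp(x,y): return 333+x/3.75,285+(y-300)/3.75
h=[ray(S,*sp(x,y),.048) for x,y in((133,402),(153,387),(182,403),(158,420))]
print("hole side",np.mean(h,0),yaw(h))
def tp(x,y): return 227+x/5,257+y/5
h=[ray(T,*tp(x,y),.048) for x,y in((113,143),(137,122),(168,155),(147,180))]
print("hole top",np.mean(h,0),yaw(h))
w=np.array([ray(T,*tp(x,y),.014) for x,y in((107,60),(208,68),(249,160),(192,243),(91,235),(49,142))])
d=w-w.mean(0); print("wells",w.mean(0),np.degrees(np.arctan2(d[:,1],d[:,0]))%60)
def tq(x,y): return 352+(x-300)/7.5,245+y/7.5
h=[ray(T,*tq(x,y),z) for x,y,z in((455,105,.06),(412,148,.05),(455,187,.055))]; print("shaft sq",yaw(h)[:2])
# shaft tip two views: nose top-view blob centre (478,137) z~.09 ; side tip (452,375)
p1=tq(478,135); p2=(332+(452-300)/5,177+(378-300)/5)
print("tip tri",tri(T,p1,S,p2),ray(T,*p1,.088),ray(S,*p2,.09))
for n,c in(("T",T),("S",S)):
    P=pts(c).reshape(-1,3)
    m=(np.hypot(P[:,0]-.505,P[:,1]+.158)<.025)
    for lo,hi in((.082,.086),(.086,.095)):
        q=P[m&(P[:,2]>lo)&(P[:,2]<hi)]; print(n,"nose",lo,len(q),q.mean(0).round(4) if len(q) else 0)
    q=P[m&(P[:,2]>.043)&(P[:,2]<.048)]; print(n,"collar",len(q),cv2.minEnclosingCircle(q[:,:2].astype(np.float32)),)
    # drum outer rim circle
    R=np.hypot(P[:,0]-.505,P[:,1]+.158); q=P[(R<.085)&(P[:,2]>.0775)&(P[:,2]<.083)&(P[:,0]<.545)]
    a=np.degrees(np.arctan2(q[:,1]+.158,q[:,0]-.505)); rr=np.hypot(q[:,0]-.505,q[:,1]+.158)
    for f in(np.max,np.min):
        E=[]
        for k in range(-180,180,6):
            j=(a>=k)&(a<k+6)
            if j.sum()>4:
                i=np.where(j)[0]; E.append(q[i[np.argmax(rr[i]) if f is np.max else np.argmin(rr[i])],:2])
        E=np.array(E); A=np.c_[2*E,np.ones(len(E))]; s=np.linalg.lstsq(A,(E**2).sum(1),rcond=None)[0]
        print(n,"rim",f.__name__,len(E),s[:2].round(4),"R",round(float(np.sqrt(s[2]+s[:2]@s[:2])),4))
    q=P[(R.copy()<.25)&(P[:,2]>.13)&(P[:,2]<.3)&(P[:,0]>.5)&(P[:,0]<.75)&(P[:,1]<-.05)&(P[:,1]>-.3)]
    print(n,"lid",len(q),q.min(0),q.max(0))
    for lo in np.arange(.1,.3,.03):
        g=q[(q[:,2]>=lo)&(q[:,2]<lo+.03)]
        if len(g)>5: print(lo.round(2),len(g),g.mean(0).round(3),g[:,0].min().round(3),g[:,0].max().round(3))
P=pts(T)
for u,v in((239,172),(288,180)): print("vial",P[v,u].round(3))
```

```text
hole side [0.44975976 0.04569806 0.048     ] [54.8, 61.8, 52.8, 54.1]
hole top [0.44803488 0.04339319 0.048     ] [42.8, 45.0, 51.6, 44.4]
wells [0.44745385 0.04393387 0.014     ] [26.93537878 26.48031936 26.25848433 26.88870186 26.85434035 26.16413409]
shaft sq [48.5, 46.5]
tip tri (array([ 0.49368523, -0.16038574,  0.09005223]), array([0.0012169])) [ 0.49292147 -0.16072071  0.088     ] [ 0.49455442 -0.16045426  0.09      ]
T nose 0.082 8 [ 0.4905 -0.1567  0.0841]
T nose 0.086 34 [ 0.4925 -0.1579  0.0896]
T collar 133 ((0.4925581216812134, -0.15839457511901855), 0.015647990629076958)
T rim max 50 [ 0.49   -0.1583] R 0.0725
T rim min 50 [ 0.4932 -0.1588] R 0.0506
T lid 1675 [ 0.57167852 -0.24525551  0.1300005 ] [ 0.61220335 -0.09404257  0.2752274 ]
0.13 256 [ 0.59  -0.197  0.14 ] 0.572 0.606
0.16 51 [ 0.584 -0.165  0.175] 0.572 0.604
0.19 200 [ 0.593 -0.144  0.209] 0.572 0.612
0.22 816 [ 0.592 -0.165  0.236] 0.574 0.61
0.25 352 [ 0.585 -0.169  0.268] 0.579 0.594
S nose 0.082 19 [ 0.4944 -0.1552  0.0844]
S nose 0.086 28 [ 0.4935 -0.1564  0.0888]
S collar 79 ((0.494758665561676, -0.1591092348098755), 0.01526656560599804)
S rim max 49 [ 0.4911 -0.1571] R 0.0725
S rim min 49 [ 0.4947 -0.158 ] R 0.0497
S lid 2903 [ 0.57291295 -0.24621616  0.13008844] [ 0.61539123 -0.09198177  0.27339065]
0.13 684 [ 0.596 -0.192  0.145] 0.573 0.609
0.16 719 [ 0.596 -0.182  0.175] 0.573 0.615
0.19 630 [ 0.596 -0.161  0.204] 0.574 0.615
0.22 545 [ 0.593 -0.145  0.235] 0.575 0.611
0.25 325 [ 0.586 -0.163  0.264] 0.58 0.595
vial [0.65  0.079 0.052]
vial [ 0.639 -0.008  0.049]
```

```bash
cat >> h.py <<'E'
from scipy.spatial.transform import Rotation as Rn
def delta(r,*targets):
    s=r.get_state(); R=Rn.from_euler("xyz",s["eef_rot"],degrees=True)
    print("t",s["time_s"],"tcp",s["tcp_pos"].round(4),"ydir",round(float(np.degrees(np.arctan2(*R.as_matrix()[1::-1,1]))),2),"F",s["contact_force"].round(2),"M",s["moment"].round(2))
    for t in targets:
        d=R.inv().apply(np.array(t[:3])-s["tcp_pos"]); n=np.linalg.norm(d); print("->",t,d.round(4),"rows",round(n/.0417,1))
E
python3 - <<'E'
from h import *
import cv2
from plant import r
S=load("side0.npz");T=load("top0.npz")
for c,(u,v),n in((S,(375,313),"S"),(T,(256,286),"T")):
    g=cv2.cvtColor(cv2.resize(c["frame"][v-12:v+12,u-12:u+12],None,fx=8,fy=8,interpolation=cv2.INTER_CUBIC),cv2.COLOR_RGB2GRAY)
    _,m=cv2.threshold(g,0,255,cv2.THRESH_OTSU+cv2.THRESH_BINARY_INV)
    for k in cv2.findContours(m,cv2.RETR_LIST,cv2.CHAIN_APPROX_NONE)[0]:
        a=cv2.contourArea(k)
        if 500<a<8000:
            w=np.array([ray(c,u-12+(p[0]+.5)/8-.5,v-12+(p[1]+.5)/8-.5,.048)[:2] for p in k[:,0]])*1000
            print(n,a,cv2.minAreaRect(w.astype(np.float32)))
delta(r,(.38,-.33,.23),(.449,.045,.12),(.449,.045,.12))
E
```

```text
S 7503.5 ((449.7049865722656, 59.252593994140625), (29.01077651977539, 15.414298057556152), 10.480995178222656)
S 4118.0 ((450.5276184082031, 45.606048583984375), (12.750395774841309, 12.619325637817383), 57.33137512207031)
T 1876.0 ((448.1954650878906, 44.46228790283203), (14.79715633392334, 13.718465805053711), 55.80241394042969)
T 5032.0 ((448.92987060546875, 36.87503433227539), (34.16336441040039, 24.53557014465332), 6.694431304931641)
t 0.1 tcp [ 0.149  -0.6579  0.2257] ydir 102.76 F [ 1.17 -0.81  0.36] M [ 0.   -0.   -0.01]
-> (0.38, -0.33, 0.23) [-0.2977  0.2688 -0.0039] rows 9.6
-> (0.449, 0.045, 0.12) [-0.4479  0.6191  0.1066] rows 18.5
-> (0.449, 0.045, 0.12) [-0.4479  0.6191  0.1066] rows 18.5
```

Both views give a hole yaw of about 56.6° and a hub centre near (.449,.045). I'll drive to a point above the rotor.

```bash
python3 drive.py '[[-0.03,0.027,0,0,0,0],[-0.06,0.054,0,0,0,0],[-0.09,0.081,0,0,0,0],[-0.12,0.108,0,0,0,0],[-0.15,0.135,0,0,0,0],[-0.18,0.162,0,0,0,0],[-0.21,0.19,0,0,0,0],[-0.24,0.217,0,0,0,0],[-0.27,0.244,0,0,0,0],[-0.298,0.269,0,0,0,0]]' 0.088
python3 drive.py '[[-0.015,0.035,0,0,0,0],[-0.03,0.07,0,0,0,0],[-0.045,0.105,0,0,0,0],[-0.06,0.14,0,0,0,0],[-0.075,0.175,0,0,0,0],[-0.09,0.21,0.02,0,0,0],[-0.105,0.245,0.04,0,0,0],[-0.12,0.28,0.06,0,0,0],[-0.135,0.315,0.08,0,0,1.2],[-0.15,0.35,0.09,0,0,1.2],[-0.15,0.35,0.09,0,0,1.2],[-0.15,0.35,0.09,0,0,1.2]]'
python3 - <<'E'
from h import *
from plant import r
delta(r,(.4493,.045,.05),(.4493,.045,.026))
E
```

```text
time_s: 0.93
tcp_pos: [0.3809, -0.328, 0.2265]
eef_rot: [180.0, 0.0, -167.2]
contact_force: [0.4, -0.3, 0.0]
gripper_width: 0.0878
gripper_force: 0.0
time_s: 1.93
tcp_pos: [0.449, 0.0461, 0.1355]
eef_rot: [-180.0, -0.1, -168.2]
contact_force: [0.9, -0.9, 0.8]
gripper_width: 0.0874
gripper_force: 0.0
t 1.9333 tcp [0.449  0.0461 0.1355] ydir 101.78 F [ 0.89 -0.9   0.8 ] M [-0.05 -0.05  0.03]
-> (0.4493, 0.045, 0.05) [-0.0003 -0.0011  0.0855] rows 2.1
-> (0.4493, 0.045, 0.026) [-0.0004 -0.0011  0.1095] rows 2.6
```

```bash
python3 drive.py '[[0,-0.001,0.025,0,0,0],[0,-0.001,0.05,0,0,0],[0,-0.001,0.075,0,0,0],[0,-0.001,0.09,0,0,0],[0,-0.001,0.1,0,0,0],[0,-0.001,0.105,0,0,0],[0,-0.001,0.108,0,0,0],[0,-0.001,0.108,0,0,0]]'
python3 drive.py '[[0,0,0,0,0,0],[0,0,0,0,0,0],[0,0,0,0,0,0],[0,0,0,0,0,0],[0,0,0,0,0,0],[0,0,0,0,0,0],[0,0,0,0,0,0],[0,0,0,0,0,0],[0,0,0,0,0,0],[0,0,0,0,0,0]]' 0.02 25
```

```text
time_s: 2.6
tcp_pos: [0.4495, 0.0428, 0.0286]
eef_rot: [-180.0, -0.0, -168.5]
contact_force: [0.8, 0.3, 0.8]
gripper_width: 0.0872
gripper_force: 0.0
time_s: 3.43
tcp_pos: [0.4495, 0.0435, 0.0285]
eef_rot: [180.0, 0.0, -168.4]
contact_force: [0.2, -0.0, 0.6]
gripper_width: 0.028
gripper_force: 25.0
```

The opening settled at 28.0 mm, which is the hub's width across flats. I'll lift it and go toward the shaft.

```bash
python3 drive.py '[[0,0,-0.01,0,0,0],[0,0,-0.03,0,0,0],[0,0,-0.06,0,0,0],[0,0,-0.09,0,0,0],[0,0,-0.115,0,0,0],[0,0,-0.12,0,0,0],[0,0,-0.12,0,0,0],[0,0,-0.12,0,0,0],[0,0,-0.12,0,0,0]]'
python3 - <<'E'
from h import *
from plant import r
delta(r,(.4935,-.1585,.1485))
E
```

```text
time_s: 4.18
tcp_pos: [0.4484, 0.043, 0.1471]
eef_rot: [-180.0, -0.1, -168.5]
contact_force: [-1.2, 0.2, -2.4]
gripper_width: 0.0278
gripper_force: 25.0
t 4.1833 tcp [0.4484 0.043  0.1471] ydir 101.54 F [-1.15  0.21 -2.39] M [-0.02 -0.01 -0.02]
-> (0.4935, -0.1585, 0.1485) [-0.0039 -0.2064 -0.0014] rows 5.0
```

```bash
python3 drive.py '[[0,-0.02,0,0,0,0],[-0.001,-0.05,0,0,0,0],[-0.002,-0.08,0,0,0,0],[-0.002,-0.11,0,0,0,0],[-0.003,-0.14,0,0,0,0],[-0.004,-0.17,0,0,0,0],[-0.004,-0.195,0,0,0,0],[-0.004,-0.206,0,0,0,0],[-0.004,-0.206,0,0,0,0],[-0.004,-0.206,0,0,0,0],[-0.004,-0.206,0,0,0,0],[-0.004,-0.206,0,0,0,0]]'
python3 - <<'E'
from h import *
from plant import r
import cv2
delta(r,(.4935,-.1585,.1485))
ims=[]
for n,(u,v) in(("top",(375,255)),("side",(355,190))):
    c=r.capture(n); np.savez(f"{n}1.npz",**c); ims.append(cv2.resize(c["frame"][v-60:v+60,u-60:u+60,::-1],(400,400),interpolation=cv2.INTER_CUBIC))
    P=pts(c).reshape(-1,3); q=P[(np.hypot(P[:,0]-.4935,P[:,1]+.1585)<.055)&(P[:,2]>.122)&(P[:,2]<.145)]
    print(n,len(q),cv2.minEnclosingCircle(q[:,:2].astype(np.float32)) if len(q)>5 else 0)
cv2.imwrite("pics/a.png",np.hstack(ims))
E
```

```text
time_s: 5.18
tcp_pos: [0.4944, -0.1568, 0.1482]
eef_rot: [180.0, -0.0, -168.4]
contact_force: [0.5, -0.2, -2.2]
gripper_width: 0.0278
gripper_force: 25.0
t 5.1833 tcp [ 0.4944 -0.1568  0.1482] ydir 101.62 F [ 0.52 -0.21 -2.22] M [ 0.    0.   -0.02]
-> (0.4935, -0.1585, 0.1485) [ 0.0012 -0.0015 -0.0003] rows 0.0
top 0 0
side 1583 ((0.494734525680542, -0.15468260645866394), 0.04621772840619087)
```

View pics/a.png

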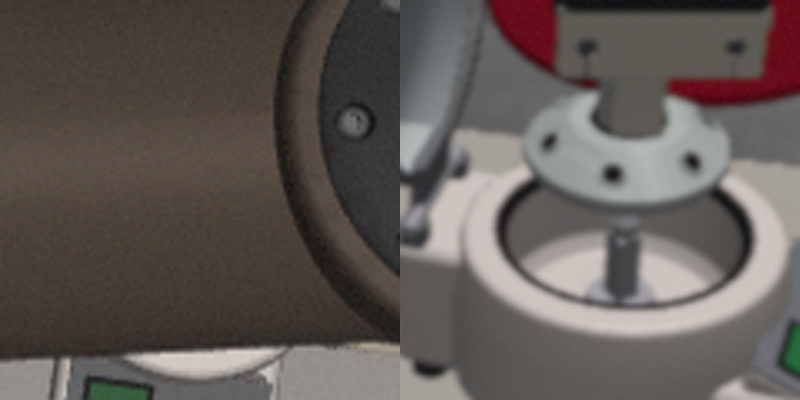

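The side view shows the rotor level in the grip above the shaft nose, which is at crop (620,222). The top view is blocked by the arm. I'll correct the position, pre-turn toward the seen shaft angle (about 47°) and come down over the nose.

```bash
python3 drive.py '[[0.001,-0.002,0,0,0,3],[0.001,-0.002,0.01,0,0,6],[0.001,-0.002,0.02,0,0,9],[0.001,-0.002,0.025,0,0,9],[0.001,-0.002,0.025,0,0,9],[0.001,-0.002,0.025,0,0,9]]'
python3 drive.py '[[0,0,0.002,0,0,0],[0,0,0.004,0,0,0],[0,0,0.006,0,0,0],[0,0,0.008,0,0,0],[0,0,0.010,0,0,0],[0,0,0.010,0,0,0],[0,0,0.010,0,0,0]]'
```

```text
time_s: 5.78
tcp_pos: [0.4941, -0.1595, 0.1237]
eef_rot: [-180.0, -0.0, -177.3]
contact_force: [-1.0, 0.2, -2.0]
gripper_width: 0.0278
gripper_force: 25.0
time_s: 6.37
tcp_pos: [0.4936, -0.1597, 0.1132]
eef_rot: [180.0, -0.1, -177.4]
contact_force: [-1.3, 1.1, -2.5]
gripper_width: 0.028
gripper_force: 25.0
```

```bash
python3 drive.py '[[0,0,0.001,0,0,0],[0,0,0.002,0,0,0],[0,0,0.003,0,0,0],[0,0,0.004,0,0,0],[0,0,0.004,0,0,0],[0,0,0.004,0,0,0]]'
python3 drive.py '[[0,0,0.0005,0,0,0],[0,0,0.001,0,0,0],[0,0,0.0015,0,0,0],[0,0,0.002,0,0,0],[0,0,0.002,0,0,0]]'
python3 drive.py '[[0,0,0.0005,0,0,0],[0,0,0.001,0,0,0],[0,0,0.001,0,0,0]]'
```

```text
time_s: 6.87
tcp_pos: [0.4937, -0.1597, 0.1092]
eef_rot: [180.0, -0.0, -177.4]
contact_force: [-2.1, 2.4, -3.1]
gripper_width: 0.0274
gripper_force: 25.0
time_s: 7.28
tcp_pos: [0.4939, -0.1597, 0.1075]
eef_rot: [180.0, -0.0, -177.4]
contact_force: [-4.0, 3.0, 0.0]
gripper_width: 0.0278
gripper_force: 25.0
time_s: 7.53
tcp_pos: [0.4941, -0.1597, 0.1069]
eef_rot: [-180.0, 0.0, -177.4]
contact_force: [-5.0, 3.8, 3.9]
gripper_width: 0.0283
gripper_force: 25.0
```

Light contact, about 6 N, at the crossed height. I'll relieve the side load and turn by feel.

```bash
python3 drive.py '[[0.0005,0.0004,0,0,0,0],[0.001,0.0008,0,0,0,0],[0.001,0.0008,0,0,0,0]]'
python3 drive.py '[[0,0,0,0,0,1],[0,0,0,0,0,2],[0,0,0,0,0,3],[0,0,0,0,0,3]]'
python3 drive.py '[[0,0,0,0,0,1],[0,0,0,0,0,2],[0,0,0,0,0,3],[0,0,0,0,0,3]]'
```

```text
time_s: 7.78
tcp_pos: [0.4937, -0.1594, 0.107]
eef_rot: [-180.0, 0.1, -177.4]
contact_force: [-2.0, -0.9, 1.1]
gripper_width: 0.0276
gripper_force: 25.0
time_s: 8.12
tcp_pos: [0.4934, -0.159, 0.1064]
eef_rot: [180.0, 0.0, 179.5]
contact_force: [-0.1, 0.1, -2.4]
gripper_width: 0.0279
gripper_force: 25.0
time_s: 8.45
tcp_pos: [0.4932, -0.159, 0.1065]
eef_rot: [180.0, 0.0, 176.5]
contact_force: [-0.6, 0.1, -2.0]
gripper_width: 0.0278
gripper_force: 25.0
```

The vertical force vanished, so it may have slipped on. I'll test downward.

```bash
python3 drive.py '[[0,0,0.0005,0,0,0],[0,0,0.001,0,0,0],[0,0,0.0015,0,0,0],[0,0,0.0015,0,0,0]]'
python3 drive.py '[[0,0,0.0005,0,0,0],[0,0,0.001,0,0,0],[0,0,0.0015,0,0,0],[0,0,0.0015,0,0,0]]'
```

```text
time_s: 8.78
tcp_pos: [0.4931, -0.159, 0.105]
eef_rot: [180.0, -0.0, 176.6]
contact_force: [-0.0, 0.1, -2.7]
gripper_width: 0.0278
gripper_force: 25.0
time_s: 9.12
tcp_pos: [0.4931, -0.159, 0.1035]
eef_rot: [180.0, -0.0, 176.6]
contact_force: [1.0, -0.4, -2.4]
gripper_width: 0.0276
gripper_force: 25.0
```

It's on the square, 4 mm below the crossed stop with no added force. I'll let it down gently.

```bash
python3 drive.py '[[0,0,0.001,0,0,0],[0,0,0.003,0,0,0],[0,0,0.005,0,0,0],[0,0,0.007,0,0,0],[0,0,0.009,0,0,0],[0,0,0.011,0,0,0],[0,0,0.013,0,0,0],[0,0,0.014,0,0,0],[0,0,0.014,0,0,0]]'
python3 drive.py '[[0,0,0.002,0,0,0],[0,0,0.004,0,0,0],[0,0,0.006,0,0,0],[0,0,0.008,0,0,0],[0,0,0.01,0,0,0],[0,0,0.011,0,0,0],[0,0,0.012,0,0,0],[0,0,0.012,0,0,0]]'
python3 drive.py '[[0,0,0.0005,0,0,0],[0,0,0.001,0,0,0],[0,0,0.0015,0,0,0],[0,0,0.002,0,0,0],[0,0,0.002,0,0,0]]'
```

```text
time_s: 9.87
tcp_pos: [0.493, -0.159, 0.0893]
eef_rot: [180.0, -0.0, 176.6]
contact_force: [-0.2, 0.6, -2.5]
gripper_width: 0.0278
gripper_force: 25.0
time_s: 10.53
tcp_pos: [0.4931, -0.159, 0.0774]
eef_rot: [180.0, -0.0, 176.6]
contact_force: [-0.2, 1.0, -2.1]
gripper_width: 0.0276
gripper_force: 25.0
time_s: 10.95
tcp_pos: [0.4931, -0.159, 0.0755]
eef_rot: [180.0, 0.0, 176.6]
contact_force: [1.9, 1.1, -2.2]
gripper_width: 0.0281
gripper_force: 25.0
```

```bash
python3 drive.py '[[0,0,0.0005,0,0,0],[0,0,0.001,0,0,0],[0,0,0.001,0,0,0]]'
python3 drive.py '[[0,0,0.0004,0,0,0],[0,0,0.0008,0,0,0],[0,0,0.0008,0,0,0]]'
python3 drive.py '[[0,0,0.0004,0,0,0],[0,0,0.0008,0,0,0],[0,0,0.0008,0,0,0]]'
```

```text
time_s: 11.2
tcp_pos: [0.4931, -0.159, 0.0745]
eef_rot: [180.0, 0.0, 176.6]
contact_force: [0.6, 0.7, -2.5]
gripper_width: 0.0282
gripper_force: 25.0
time_s: 11.45
tcp_pos: [0.4931, -0.159, 0.0737]
eef_rot: [180.0, 0.0, 176.6]
contact_force: [0.5, 0.8, -1.8]
gripper_width: 0.0283
gripper_force: 25.0
time_s: 11.7
tcp_pos: [0.4932, -0.159, 0.0735]
eef_rot: [-180.0, 0.0, 176.6]
contact_force: [-0.9, 1.9, 4.8]
gripper_width: 0.0275
gripper_force: 25.0
```

The rotor is seated: vertical force rises at TCP 0.0735, 34 mm below the crossed stop. I'll ease off, release narrowly and lift.

```bash
python3 drive.py '[[0,0,-0.0004,0,0,0],[0,0,-0.0006,0,0,0]]'
python3 drive.py '[[0,0,0,0,0,0],[0,0,0,0,0,0],[0,0,0,0,0,0],[0,0,0,0,0,0],[0,0,0,0,0,0]]' 0.048
python3 drive.py '[[0,0,-0.01,0,0,0],[0,0,-0.03,0,0,0],[0,0,-0.06,0,0,0],[0,0,-0.09,0,0,0],[0,0,-0.12,0,0,0],[0,0,-0.15,0,0,0],[0,0,-0.18,0,0,0],[0,0,-0.21,0,0,0],[0,0,-0.24,0,0,0],[0,0,-0.25,0,0,0],[0,0,-0.25,0,0,0],[0,0,-0.25,0,0,0]]'
python3 - <<'E'
from h import *
from plant import r
import cv2
c=r.capture("side"); np.savez("side2.npz",**c); cv2.imwrite("pics/s2.png",cv2.resize(c["frame"][50:280,220:480,::-1],(780,690))[:600])
P=pts(c).reshape(-1,3)
q=P[(np.hypot(P[:,0]-.494,P[:,1]+.159)<.02)&(P[:,2]>.06)&(P[:,2]<.12)]
print("hub zmax",np.percentile(q[:,2],[50,90,98]),q[q[:,2]>.088].mean(0), (q[:,2]>.088).sum())
q=P[(P[:,0]>.54)&(P[:,0]<.65)&(P[:,1]<-.06)&(P[:,1]>-.28)&(P[:,2]>.256)&(P[:,2]<.29)]
print("tab",len(q),q.mean(0),q.min(0),q.max(0))
delta(r)
E
```

```text
time_s: 11.87
tcp_pos: [0.4931, -0.159, 0.0736]
eef_rot: [180.0, 0.0, 176.6]
contact_force: [1.2, 0.1, -2.1]
gripper_width: 0.028
gripper_force: 25.0
time_s: 12.28
tcp_pos: [0.493, -0.1591, 0.0735]
eef_rot: [-180.0, -0.0, 176.6]
contact_force: [-0.2, 0.3, -0.4]
gripper_width: 0.0473
gripper_force: 0.0
time_s: 13.28
tcp_pos: [0.4929, -0.1589, 0.3243]
eef_rot: [180.0, 0.1, 176.6]
contact_force: [0.1, -0.2, -1.2]
gripper_width: 0.0482
gripper_force: 0.0
hub zmax [0.08175789 0.09243763 0.09353834] [ 0.49349354 -0.15714081  0.09148473] 196
tab 259 [ 0.58653426 -0.16373851  0.26641925] [ 0.58057238 -0.19015658  0.25613116] [ 0.59445731 -0.14576471  0.27327115]
t 13.3333 tcp [ 0.4925 -0.1589  0.3231] ydir 86.55 F [ 0.26  0.56 -0.58] M [-0.04 -0.    0.02]
```

View pics/s2.png

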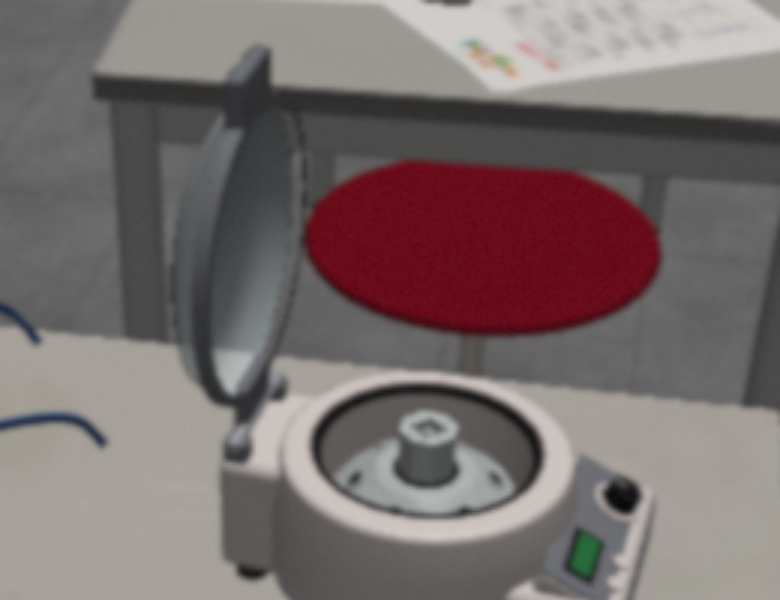

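The side view shows the rotor seated in the bowl, with the hub at crop (428,430) and its top measured at 93 mm, as expected when home. The lid is upright, its tab at crop (250,85), or world (.587,-.168,.259). I'll go behind the tab with the fingers shut.

```bash
python3 drive.py '[[-0.03,-0.001,0,0,0,0],[-0.06,-0.002,0,0,0,1],[-0.09,-0.004,0,0,0,2],[-0.12,-0.005,0,0,0,3],[-0.133,-0.005,0,0,0,3],[-0.133,-0.005,0,0,0,3],[-0.133,-0.005,0.01,0,0,3],[-0.133,-0.005,0.03,0,0,3],[-0.133,-0.005,0.055,0,0,3],[-0.133,-0.005,0.066,0,0,3],[-0.133,-0.005,0.066,0,0,3],[-0.133,-0.005,0.066,0,0,3]]' 0.0
python3 - <<'E'
from h import *
from plant import r
import cv2
delta(r)
c=r.capture("side"); cv2.imwrite("pics/s3.png",cv2.resize(c["frame"][20:220,200:460,::-1],(780,600)))
E
```

```text
time_s: 14.33
tcp_pos: [0.6248, -0.1721, 0.2575]
eef_rot: [-180.0, -0.1, 173.6]
contact_force: [0.2, 0.0, 0.6]
gripper_width: 0.0001
gripper_force: 0.0
t 14.3333 tcp [ 0.6248 -0.1721  0.2575] ydir 83.58 F [0.23 0.04 0.57] M [-0.02 -0.05 -0.  ]
```

View pics/s3.png

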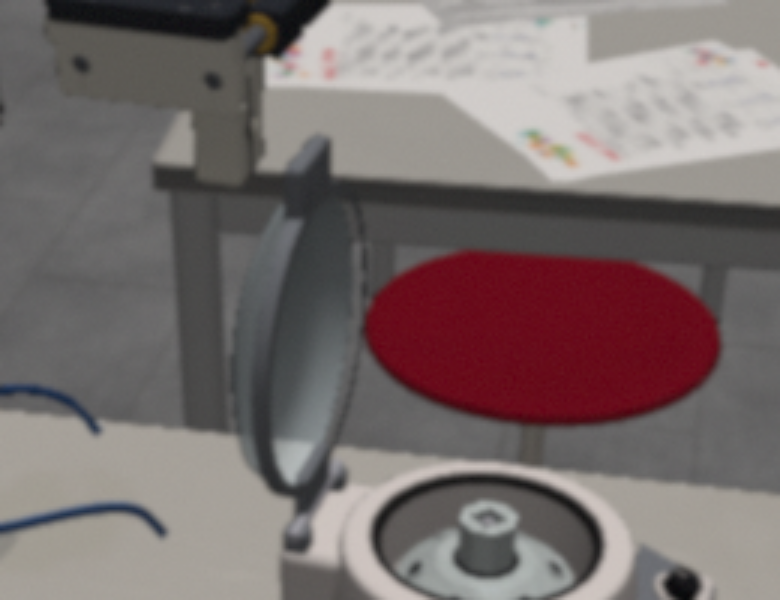

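The fingers, at crop (222,150), are just behind the tab at (305,180). I'll push along the lid's arc.

```bash
python3 drive.py '[[0.012,0.001,0.001,0,0,0],[0.024,0.001,0.001,0,0,0],[0.036,0.001,0.001,0,0,0],[0.052,0.001,0.002,0,0,0],[0.069,0.001,0.003,0,0,0],[0.084,0.001,0.007,0,0,0],[0.099,0.001,0.011,0,0,0],[0.1135,0.001,0.016,0,0,0],[0.127,0.001,0.024,0,0,0],[0.14,0.001,0.032,0,0,0],[0.1535,0.001,0.0405,0,0,0],[0.1535,0.001,0.0405,0,0,0]]'
python3 - <<'E'
from h import *
from plant import r
import cv2
delta(r)
c=r.capture("side"); cv2.imwrite("pics/s4.png",cv2.resize(c["frame"][40:280,220:480,::-1],(650,600)))
E
```

```text
time_s: 15.38
tcp_pos: [0.4712, -0.1535, 0.2176]
eef_rot: [180.0, 0.0, 173.6]
contact_force: [-0.2, 1.0, 0.1]
gripper_width: 0.0004
gripper_force: 0.0
t 15.3833 tcp [ 0.4712 -0.1535  0.2176] ydir 83.56 F [-0.16  0.97  0.14] M [ 0.04  0.11 -0.01]
```

View pics/s4.png

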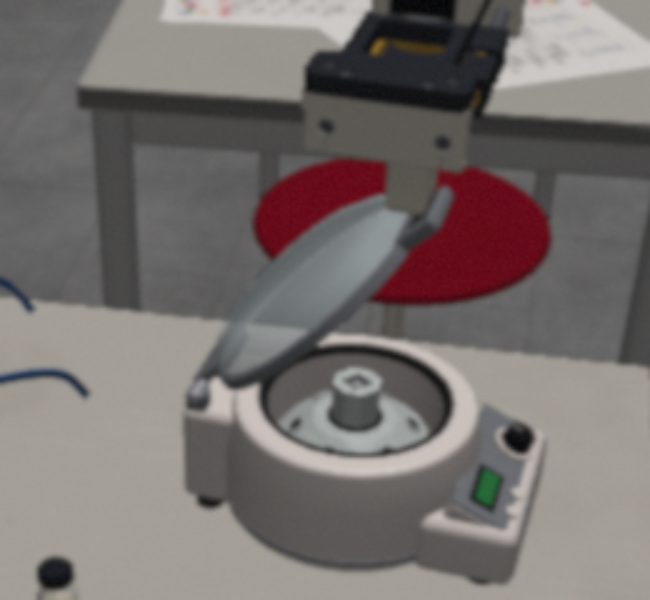

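The lid is at about 45° with the fingertips on the tab at crop (415,210). I'll carry on down.

```bash
python3 drive.py '[[0.011,0,0.01,0,0,0],[0.022,0,0.022,0,0,0],[0.0325,0,0.035,0,0,0],[0.041,0,0.049,0,0,0],[0.049,0,0.063,0,0,0],[0.0555,0,0.078,0,0,0],[0.059,0,0.088,0,0,0],[0.062,0,0.099,0,0,0],[0.0645,0,0.109,0,0,0],[0.066,0,0.117,0,0,0],[0.067,0,0.122,0,0,0],[0.067,0,0.122,0,0,0]]'
python3 drive.py '[[0,0,0.001,0,0,0],[0,0,0.002,0,0,0],[0,0,0.003,0,0,0],[0,0,0.004,0,0,0],[0,0,0.004,0,0,0]]'
```

```text
time_s: 16.43
tcp_pos: [0.4068, -0.1463, 0.0947]
eef_rot: [-180.0, -0.0, 173.6]
contact_force: [-0.5, -0.5, -0.4]
gripper_width: 0.0003
gripper_force: 0.0
time_s: 16.85
tcp_pos: [0.407, -0.1463, 0.0913]
eef_rot: [180.0, 0.0, 173.6]
contact_force: [-0.4, -0.1, 1.3]
gripper_width: 0.0005
gripper_force: 0.2
```

```bash
python3 drive.py '[[0,0,0.0005,0,0,0],[0,0,0.001,0,0,0],[0,0,0.001,0,0,0]]'
python3 drive.py '[[0,0,0.0005,0,0,0],[0,0,0.001,0,0,0],[0,0,0.001,0,0,0]]'
```

```text
time_s: 17.1
tcp_pos: [0.407, -0.1463, 0.0911]
eef_rot: [-180.0, 0.0, 173.6]
contact_force: [-2.9, 2.4, 11.5]
gripper_width: 0.0006
gripper_force: 6.0
time_s: 17.35
tcp_pos: [0.4071, -0.1463, 0.0908]
eef_rot: [-180.0, 0.1, 173.6]
contact_force: [-6.8, 4.6, 23.1]
gripper_width: 0.0
gripper_force: 11.5
```

The lid is firmly at its stop, with 23 N on the tab at z = 0.091 as expected. I'll lift clear and check.

```bash
python3 drive.py '[[0,0,-0.003,0,0,0],[0,0,-0.01,0,0,0],[0,0,-0.03,0,0,0],[0,0,-0.06,0,0,0],[0,0,-0.09,0,0,0],[0,0,-0.12,0,0,0],[0,0,-0.15,0,0,0],[0,0,-0.15,0,0,0],[0,0,-0.15,0,0,0]]'
python3 - <<'E'
from h import *
from plant import r
import cv2
delta(r)
c=r.capture("side"); cv2.imwrite("pics/s5.png",cv2.resize(c["frame"][140:350,180:460,::-1],(760,570)))
P=pts(c).reshape(-1,3); m=(np.hypot(P[:,0]-.42,P[:,1]+.149)<.02)&(P[:,2]>.07)&(P[:,2]<.15); print("tab z",np.percentile(P[m][:,2],[50,90]))
m=(np.hypot(P[:,0]-.494,P[:,1]+.159)<.07)&(P[:,2]>.07)&(P[:,2]<.2); print("lid z",np.percentile(P[m][:,2],[50,95,99.5]))
E
```

```text
time_s: 18.1
tcp_pos: [0.4074, -0.1462, 0.241]
eef_rot: [179.9, 0.2, 173.6]
contact_force: [0.2, -0.3, -1.0]
gripper_width: 0.0003
gripper_force: 0.0
t 18.1 tcp [ 0.4074 -0.1462  0.241 ] ydir 83.56 F [ 0.15 -0.27 -0.96] M [0.04 0.06 0.02]
tab z [0.09122774 0.10191486]
lid z [0.10636048 0.10902823 0.11013665]
```

View pics/s5.png

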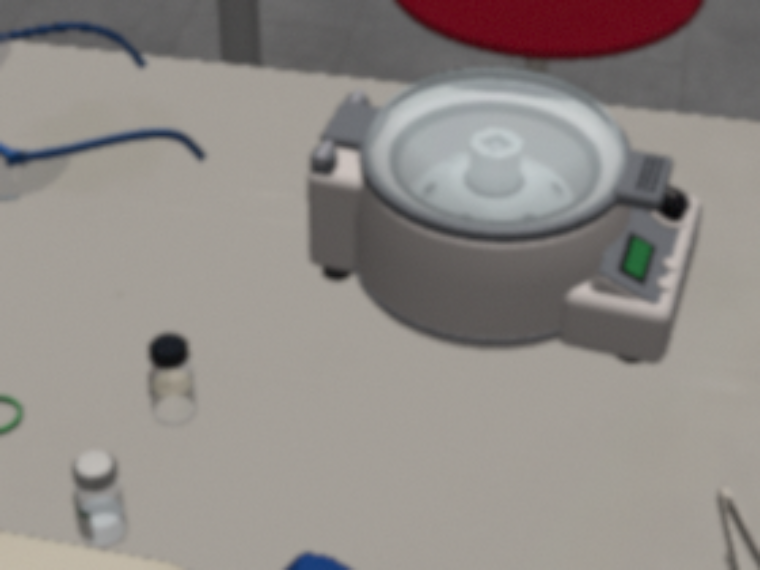

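The lid is shut: its top is at 110 mm and the tab at crop (645,175). The rotor is home beneath it at (497,165), and both vials are standing at (172,380) and (100,500).

```bash
python3 -c "
from plant import r
print(r.close_job())"
```

```text
the job is handed in; nothing more can be done
None
```

The rotor is fully home on the drive, the lid is shut, both vials stand where they were, and the job was handed in at about 18 s; no verdict was returned.

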